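# Load a flanged bushing into the feed chute and seat it at the escapement stop

## Robot

A 6-joint arm with a two-finger parallel gripper is mounted at the origin on a cart in front of the work surface, level with it; the furniture and walls round the work are solid. World frame = base frame: x ahead of the robot, y to its left, z up, the work surface at z = 0. Lengths are in m, angles in rad, forces in N, time in s.
With the tool pointing down it reaches from about 0.325 to 0.85 m from the base axis. Payload 15.5 kg.
Tool frame: the origin (TCP) lies between the finger pads; the fingertips stand 17 mm ahead of it and the grasp point (between the pads) lies 2 mm behind it; z points along the fingers, y is the line along which they close (so a half turn about z gives the same grasp; the last joint's range is limited). The gripper opens to 91 mm and grips with 3 to 60 N. Pads are 32 mm wide; open, the fingers measure 118 mm over their backs; the gripper's body (76 mm by 178 mm) begins 60 mm behind the grasp point.
Start: joints at [1.244, 0.494, 1.345, -0, 1.302, -0.096], TCP at [0.143, 0.608, 0.231] pointing down, gripper open.
Joint ranges: [-2.91, 2.91], [-0.82, 2.16], [0.22, 2.67], [-1.22, 4.37], [0.12, 2.79], [-3.08, 3.08]. Speed limits (rad/s): [1.89, 1.89, 2.57, 3.01, 3.01, 3.01].

## Interface

Orientations are given as [roll, pitch, yaw] about the fixed x, y, z axes, in that order (R = Rz(yaw) Ry(pitch) Rx(roll)).
In Python, from plant import ctrl, optics gives the robot as it stands.
- The arm moves only by the shell command python3 -m inch 'ROWS' [OPENING] [FORCE]. ROWS is JSON, a list of rows, each a list of 6 numbers: the shift along the tool's x, y, z in mm, then the turn, a rotation vector about the tool's x, y, z in degrees. A call has 1 to 12 rows; each row is the pose to reach, as a shift and turn from the pose commanded when the call began, along the tool's axes at that moment; what a row does not reach only later rows make up. A row lasts 1/12 s, in which the tool goes at most 41.7 mm and 7.16 degrees, less where a joint would pass 70% of its speed; a pose out of reach is approached as far as the arm can. A call with a gripper value outside its range is refused whole. OPENING is the closure in counts, from 0 (fully open) to 255 (shut), set as the call begins (- or left out, the last holds). The fingers move at their own pace and stop on an object; FORCE is the grip in N (left out, the last holds). Time passes only in rows, so rows that repeat a pose let the fingers close. It gives the time, the measured TCP pose, the force, the opening and the grip force at its end, in the units of the state.
- ctrl.observe(): the state, without advancing time (a new reading comes with each control period).
- optics.grab_frame(name): name is "scene" or "top" or "wrist"; returns the picture (420x560x3 uint8, red, green, blue); there is no depth.
- optics.camera_params(name): a dict with "fx", "fy", "cx", "cy" (pixels), "rvec" (rotation vector, rad) and "tvec" (3), from world to camera coordinates, as OpenCV has them; the wrist camera has in their place "tool_from_camera" (4x4, takes a point from camera to tool coordinates, whose origin is the TCP and whose axes are the flange's). Camera axes: x right, y down, z forward; pixel columns grow to the right and rows downward; lengths in m; the calibration is good to about 2 mm. A picture is of the moment at which its call begins: read the wrist's pose just before it. camera_params takes no time and is no camera call.
- ctrl.job_done(): hands the job in; it is judged then, once.
The state is a dict: "clock": time; "joint_pos": joint angles; "qd": joint speeds; "joint_torque": joint torques, N m; "tool_pos": TCP position; "ee_rot": TCP orientation; "force": force on the tool from outside, world axes, zero at the start; "wrist_torque": the same for the moment, N m; "gripper_width": finger opening in m; "gripper_force": force on a finger pad.
Only numpy, scipy, OpenCV 4.12 (cv2) and the standard library are available. Lean on these libraries where they do the work, as an engineer would, in place of code of your own. Each camera call takes 0.05 s, during which the arm holds its last target. There are 200 camera calls.

## Task

The feeder on the bench has run empty: set the square-flanged bushing, flange down, on the open loading plate at the upper end of its sloped track, then push it down under the lips and over the spring pawl until it rests against the escapement's spring-loaded stop and the pawl has snapped up behind the flange. Push gently by feel: the stop must give a little but never be driven to the end of its travel, and the plain sleeve, the tally counter and the spray bottle stay where they are.

Things in the scene. Friction and masses are not known exactly. Their poses are not given: they have to be found in the camera images.
- bushing: The part: brass bushing, 34 mm tall, about 0.17 kg: a square flange 40 x 40 x 6 mm at the bottom, on it a round body 24 mm in diameter and 28 mm high with a bore in its top. Starts upright on the bench, flange down. Origin: centre of the flange's underside; z up along the body, x and y square to the flange's (equal) sides
- track: The feeder's steel track, 250 mm long, falling 12 degrees away from the robot, on a base 225 x 104 mm. Origin: on the track floor, middle of its upper edge, 105 mm above the bench; x down the slope, y across to the left, z square to the floor. Lightly oiled, friction about 0.3: the bushing stays where it is left on the slope and must be pushed
- plate (a point): Loading plate, this point on its floor, 42 mm down the track. The plate spans track x 0 to 88 mm, 78 mm wide, open above and behind. Flared guides 10.5 mm high stand on it, 65 mm apart at x = 5 mm and 43 mm apart at x = 72 mm, and lead the flange into the channel
- entry (a point): Start of the channel, on its floor, 88 mm down the track. From here to the lower end it is 43 mm wide; lips cover its edges (underside 8.5, top 11.5 mm above the floor, 29 mm open between them, front ends bent up to 15.5 mm over the 15 mm before this point). The flange runs under the lips, the round body stands up between them
- lower_end (a point): Lower end of the track floor, 250 mm from the upper. The aluminium escapement head with stop and pawl is clamped over the channel; where differs from run to run and is not reported: the seated bushing's origin lies 137 to 174 mm down the track, found by feel or sight. The head's bridge begins 42 mm past that origin and is 38 mm tall over the floor
- stop (a joint): Travel (m) of the spring stop, a flat tongue on the channel floor that meets the flange's front edge: 0 = out, grows as it is pushed down the track, 0.009 = end of travel. The spring gives from 4 N and adds 1.2 N per mm. The pawl snaps in at about 2.5 mm (7 N plus up to 2 N of friction); a seated bushing keeps the stop 1.5 to 3 mm in
- pawl (a joint): Travel (m) of the spring pawl, a ramped tooth 10 mm wide standing 4 mm out of a slot in the floor: 0 = up, 0.004 = pressed down by the flange. Its ramp faces up the track, under 2 N to ride over; it stays down for 40 mm of travel, then snaps up behind the flange's rear edge and the part cannot come back. Push 1 to 2 mm past the click (stop 3.5 to 5 mm in), or it may catch half up
- sleeve: bystander: plain brass sleeve without a flange, 32 mm in diameter, 34 mm tall, upright on the bench near the bushing; does not fit the job. Origin: centre of its underside
- counter: bystander: hand tally counter, about 50 x 67 x 24 mm, lying on the bench. Origin: centre of its underside
- cleaner: bystander: spray bottle, 62 x 81 mm and 192 mm tall, standing on the bench. Origin: centre of its underside
Not all that is in view belongs to the job. What is shaped like the bushing but green or turquoise is not meant.

How it is judged:
On the way, in this order (a step that is already met when the one before it is completed fails the run):
1. the bushing sits upright on the track's loading plate, flange on the floor (x of bushing in the frame of track between 0.01 and 0.09 m and y of bushing in the frame of track between -0.015 and 0.015 m and z of bushing in the frame of track between -0.003 and 0.006 m and angle between the z axis of bushing and the z axis of track, either way round below 0.15 rad), for 0.1 s.
2. its flange is against the stop with the pawl up behind it (value of joint stop above 0.0012 m and value of joint pawl below 0.0015 m and x of bushing in the frame of track above 0.13 m), for 0.2 s.
At the end, for the whole second after the job is handed in: The bushing stands at rest in the channel, flange flat under the lips (within 4 mm of the floor and of the centre line, under 0.1 rad of tilt), held between stop and pawl: the stop is pushed in by 1.2 to 5 mm and the pawl is up (under 1.5 mm down) (all of step 2 and value of joint stop below 0.005 m and x of bushing in the frame of track below 0.18 m and y of bushing in the frame of track between -0.004 and 0.004 m and z of bushing in the frame of track between -0.003 and 0.004 m and angle between the z axis of bushing and the z axis of track, either way round below 0.1 rad and linear speed of bushing below 0.01 m/s); the robot touches nothing.
It fails at once if the stop is driven to the end of its travel (more than 8 mm) (value of joint stop above 0.008 m).
It fails at once if the track is loaded with more than 60 N (contact force between track and anything else above 60 N).
It fails at once if the sleeve, tally counter or spray bottle is moved by more than 20 mm (distance of any of sleeve, counter, cleaner from where it was at the start of the episode above 0.02 m).
It also fails if it takes over 51 s, if anything falls off the work surface, if the arm or the gripper's body presses on something with over 40 N, if the wrist force passes 120 N, or if a joint passes its speed limit or range.

## Working session

There is one attempt and no reset: what is moved stays moved. The work goes in short steps, Python scripts to look and compute and a shell command to move; the robot and the scene stay as the last step left them, time stands still between calls to the robot, and variables do not carry over. Pictures are saved under pics/ and viewed, at most 10 in all, crops included, and the job is handed in when it is done.

```bash
mkdir -p pics; ls; cat > h.py <<'E'
import numpy as np, cv2
from scipy.spatial.transform import Rotation as R
from plant import ctrl, optics
def save(n,f):
    im=optics.grab_frame(n); cv2.imwrite('pics/'+f,im[:,:,::-1]); return im
def cam(n,T=None):
    p=optics.camera_params(n); K=np.array([[p['fx'],0,p['cx']],[0,p['fy'],p['cy']],[0,0,1.]])
    if 'rvec' in p:
        Rc=cv2.Rodrigues(np.array(p['rvec'],float))[0]; t=np.array(p['tvec'],float)
    else:
        W=T@np.array(p['tool_from_camera']); Rc=W[:3,:3].T; t=-Rc@W[:3,3]
    return K,Rc,t
def toolT(s):
    T=np.eye(4);T[:3,:3]=R.from_euler('xyz',s['ee_rot']).as_matrix();T[:3,3]=s['tool_pos'];return T
def ray(c,uv):
    K,Rc,t=c; d=Rc.T@np.linalg.inv(K)@np.array([*uv,1.]); return -Rc.T@t,d
def onplane(c,uv,z):
    o,d=ray(c,uv); return o+d*(z-o[2])/d[2]
def proj(c,P):
    K,Rc,t=c; q=K@(Rc@np.array(P,float)+t); return q[:2]/q[2]
E
python3 - <<'E'
from h import *
s=ctrl.observe(); print(s)
a=save('scene','s0.png'); b=save('top','t0.png'); 
for n in('scene','top'):
    K,Rc,t=cam(n); print(n,K[0,0],-Rc.T@t,Rc[2])
print(optics.camera_params('wrist'))
E
```

```text
pics
{'clock': 0.0, 'joint_pos': array([ 1.24450599e+00,  4.94230428e-01,  1.34610762e+00, -2.63122537e-06,
        1.30244647e+00, -9.54851642e-02]), 'qd': array([-0.0011279 ,  0.00113163, -0.00033783, -0.00051336,  0.00119147,
       -0.00127006]), 'joint_torque': array([ 2.96578779e-03, -8.78825641e+01, -3.81866026e+01,  7.08927121e-02,
        5.28954493e-02, -9.74756881e-05]), 'tool_pos': array([0.14285805, 0.60811441, 0.23031682]), 'ee_rot': array([-3.14040597e+00, -1.11108233e-04,  2.91078811e+00]), 'force': array([-0.41091006, -0.34907211, -0.1826099 ]), 'wrist_torque': array([-0.01805292,  0.01160935, -0.00966741]), 'gripper_force': 0.0, 'gripper_width': 0.09141926344926878}
scene 459.4562498547646 [-0.55337678 -0.59026052  0.61646496] [ 0.80366162  0.43494436 -0.40614209]
top 470.93030406205054 [ 0.27105126 -0.00169281  1.21358412] [ 0.23661208 -0.02524403 -0.9712762 ]
{'fx': 334.75018499492535, 'fy': 334.75018499492535, 'cx': 280.03117045982304, 'cy': 215.72728329251808, 'tool_from_camera': array([[ 7.48886832e-04, -9.64326782e-01, -2.64713614e-01,
         7.44238578e-02],
       [ 9.99999488e-01,  9.02148715e-04, -4.57398907e-04,
         8.31831706e-04],
       [ 6.79893063e-04, -2.64713136e-01,  9.64326964e-01,
        -1.53484231e-01],
       [ 0.00000000e+00,  0.00000000e+00,  0.00000000e+00,
         1.00000000e+00]])}
```

View pics/t0.png

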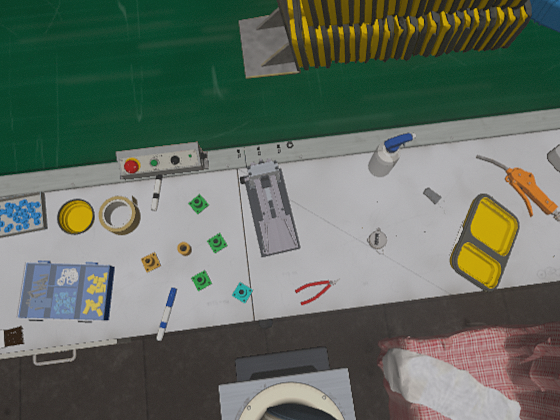

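View pics/s0.png

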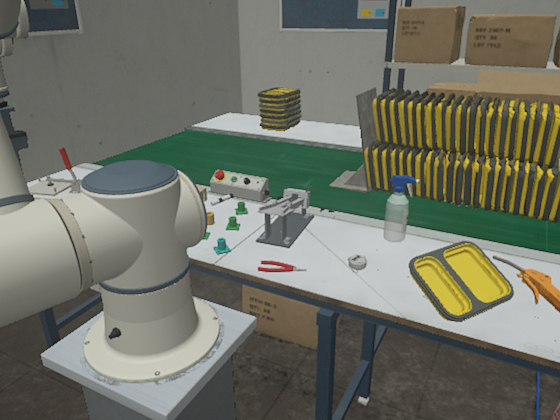

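The top view shows the brass square bushing near (151,261), the round sleeve at (184,248), and the track from about (279,250) at its upper end to (262,165) at its lower end. The counter is at (377,238), the bottle at (390,155), and the green and turquoise parts are decoys. I'll zoom in and measure.

```bash
python3 - <<'E'
from h import *
b=cv2.imread('pics/t0.png'); c=cam('top')
hsv=cv2.cvtColor(b,cv2.COLOR_BGR2HSV)
m=cv2.inRange(hsv,(10,90,60),(24,255,255)); m[:, :125]=0; m[:,220:]=0; m[:225]=0;m[285:]=0
cs,_=cv2.findContours(m,cv2.RETR_EXTERNAL,cv2.CHAIN_APPROX_NONE)
for k in cs:
    if cv2.contourArea(k)>30:
        r=cv2.minAreaRect(k); print(r,[onplane(c,p,0.006).round(4).tolist() for p in cv2.boxPoints(r)],onplane(c,r[0],.006).round(4))
cv2.imwrite('pics/t0c.png',cv2.resize(b[150:300,120:320],None,fx=4,fy=4,interpolation=cv2.INTER_CUBIC))
E
```

```text
((150.39999389648438, 261.79998779296875), (14.310834884643555, 16.099689483642578), 63.43495178222656) [[0.4806, 0.3293, 0.006], [0.4946, 0.2912, 0.006], [0.4593, 0.277, 0.006], [0.4456, 0.3149, 0.006]] [0.47   0.3031 0.006 ]
((183.8000030517578, 248.4000244140625), (13.416406631469727, 11.627553939819336), 26.56505012512207) [[0.4908, 0.2375, 0.006], [0.5164, 0.222, 0.006], [0.4966, 0.1924, 0.006], [0.4713, 0.208, 0.006]] [0.4937 0.215  0.006 ]
((130.5, 229.0), (8.0, 11.0), 90.0) [[0.5753, 0.3631, 0.006], [0.5716, 0.3345, 0.006], [0.5502, 0.3357, 0.006], [0.5539, 0.3642, 0.006]] [0.5627 0.3494 0.006 ]
```

View pics/t0c.png

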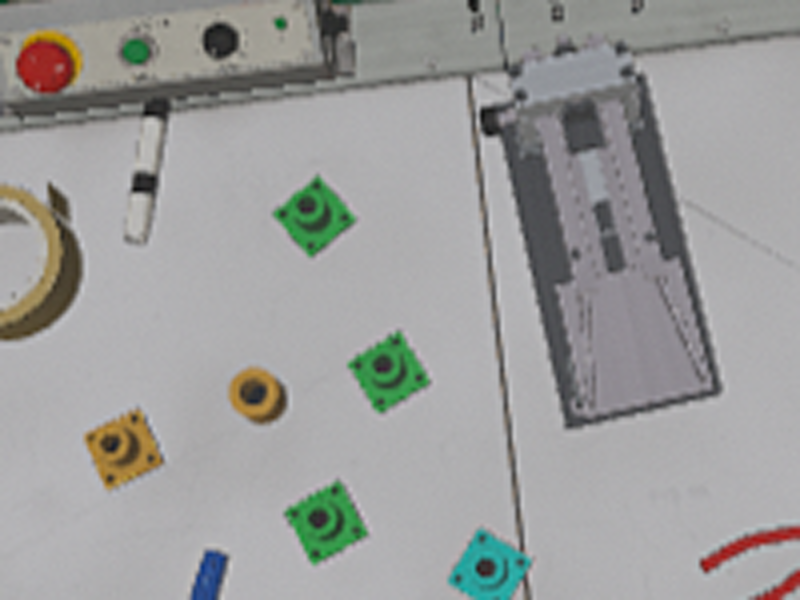

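The crop shows the bushing's flange corners at crop (85,437), (136,409), (163,461) and (108,488). The base's near corners are at (567,428) and (720,393), its side edges run up to (502,130) and (648,80), and the plate's upper edge runs from (582,418) to (714,389).

```bash
python3 - <<'E'
from h import *
c=cam('top'); f=lambda u,v,z:onplane(c,(120+(u+.5)/4-.5,150+(v+.5)/4-.5),z)
B=[f(*p,.006) for p in [(85,437),(136,409),(163,461),(108,488)]]
print('bush',np.mean(B,0).round(4),[round(np.degrees(np.arctan2(*(B[(i+1)%4]-B[i])[[1,0]])),1) for i in range(4)],[round(np.linalg.norm(B[(i+1)%4]-B[i]),4) for i in range(4)])
L=[f(502,130,.005),f(567,428,.005)];Rr=[f(648,80,.005),f(720,393,.005)]
for a,b in(L,Rr): d=a-b; print('edge',a.round(4),b.round(4),np.degrees(np.arctan2(d[1],d[0])))
print('base w',np.linalg.norm(L[1]-Rr[1]))
p=f(582,418,.105),f(714,389,.105);d=p[0]-p[1];print('plate',p,np.linalg.norm(d),np.degrees(np.arctan2(d[1],d[0]))-90,np.mean(p,0))
s=ctrl.observe();T=toolT(s);print(T.round(3))
E
```

```text
bush [0.47   0.3032 0.006 ] [np.float64(-67.5), np.float64(-157.3), np.float64(109.5), np.float64(20.1)] [np.float64(0.0366), np.float64(0.0389), np.float64(0.0384), np.float64(0.0369)]
edge [0.652  0.0374 0.005 ] [0.447  0.0182 0.005 ] 5.355865743759361
edge [ 0.6744 -0.0643  0.005 ] [ 0.457  -0.0829  0.005 ] 4.886799793623623
base w 0.1015146232472344
plate (array([0.4372578 , 0.00698446, 0.105     ]), array([ 0.4444875 , -0.07294738,  0.105     ])) 0.0802581308523594 5.168247908821016 [ 0.44087265 -0.03298146  0.105     ]
[[-0.973  0.229 -0.     0.143]
 [ 0.229  0.973 -0.001  0.608]
 [ 0.    -0.001 -1.     0.23 ]
 [ 0.     0.     0.     1.   ]]
```

```bash
python3 -m inch '[[-388,-222,100,0,0,-34.5],[-388,-222,100,0,0,-34.5],[-388,-222,100,0,0,-34.5],[-388,-222,100,0,0,-34.5],[-388,-222,100,0,0,-34.5],[-388,-222,100,0,0,-34.5],[-388,-222,100,0,0,-34.5],[-388,-222,100,0,0,-34.5],[-388,-222,100,0,0,-34.5],[-388,-222,100,0,0,-34.5],[-388,-222,100,0,0,-34.5],[-388,-222,100,0,0,-34.5]]' 115 20
python3 -m inch '[[0,0,0,0,0,0],[0,0,0,0,0,0],[0,0,0,0,0,0]]'
python3 - <<'E'
from h import *
s=ctrl.observe();T=toolT(s);print(s['tool_pos'],s['ee_rot'],s['clock']);np.save('T1.npy',T)
a=save('wrist','w1.png');c=cam('wrist',T)
hsv=cv2.cvtColor(a,cv2.COLOR_RGB2HSV)
m=cv2.inRange(hsv,(10,90,60),(26,255,255));
m=cv2.morphologyEx(m,cv2.MORPH_CLOSE,np.ones((9,9)))
cs,_=cv2.findContours(m,cv2.RETR_EXTERNAL,cv2.CHAIN_APPROX_NONE)
for k in cs:
    if cv2.contourArea(k)>300:
        r=cv2.minAreaRect(k); B=[onplane(c,p,.006) for p in cv2.boxPoints(r)]
        print(r,np.round(B,4).tolist(),np.mean(B,0).round(4),[np.degrees(np.arctan2(*(B[(i+1)%4]-B[i])[[1,0]])).round(1) for i in range(2)])
E
```

```text
clock: 1.1
tool_pos: [0.4726, 0.3002, 0.1297]
ee_rot: [-3.141, -0.001, -2.772]
force: [-0.0, -0.1, -0.8]
gripper_width: 0.0501
gripper_force: 0.0
clock: 1.35
tool_pos: [0.4694, 0.3038, 0.1308]
ee_rot: [3.141, -0.001, -2.77]
force: [0.2, -0.5, 0.7]
gripper_width: 0.0501
gripper_force: 0.0
[0.46941502 0.30377386 0.13083858] [ 3.14143401e+00 -5.43260925e-04 -2.77041413e+00] 1.35
((339.0, 342.5), (45.0, 340.0), 90.0) [[0.6043, 0.2446, 0.006], [0.4878, 0.543, 0.006], [0.5311, 0.5696, 0.006], [0.6525, 0.2587, 0.006]] [0.5689 0.404  0.006 ] [np.float64(111.3), np.float64(31.5)]
((391.8763427734375, 304.3856506347656), (57.29725646972656, 14.830892562866211), 82.56858825683594) [[0.4917, 0.4111, 0.006], [0.4852, 0.4227, 0.006], [0.5356, 0.4557, 0.006], [0.5425, 0.4436, 0.006]] [0.5137 0.4333 0.006 ] [np.float64(119.5), np.float64(33.2)]
((170.42086791992188, 304.05584716796875), (18.934953689575195, 58.31723403930664), 3.4682295322418213) [[0.6208, 0.2397, 0.006], [0.5612, 0.2261, 0.006], [0.5561, 0.2424, 0.006], [0.6154, 0.2568, 0.006]] [0.5884 0.2412 0.006 ] [np.float64(-167.1), np.float64
[... 361 characters left out ...]
342071533) [[0.4956, 0.2906, 0.006], [0.4568, 0.2785, 0.006], [0.4448, 0.3148, 0.006], [0.4833, 0.3283, 0.006]] [0.4701 0.3031 0.006 ] [np.float64(-162.7), np.float64(108.3)]
((163.60000610351562, 202.19998168945312), (40.24921798706055, 50.98234558105469), 63.43495178222656) [[0.5005, 0.1814, 0.006], [0.4679, 0.2119, 0.006], [0.492, 0.2352, 0.006], [0.5261, 0.2043, 0.006]] [0.4966 0.2082 0.006 ] [np.float64(137.0), np.float64(44.0)]
((489.6108093261719, 179.53512573242188), (52.34728240966797, 64.40480041503906), 36.02737045288086) [[0.3985, 0.4302, 0.006], [0.3495, 0.4379, 0.006], [0.3584, 0.4835, 0.006], [0.4091, 0.4775, 0.006]] [0.3789 0.4573 0.006 ] [np.float64(171.1), np.float64(78.9)]
```

View pics/w1.png

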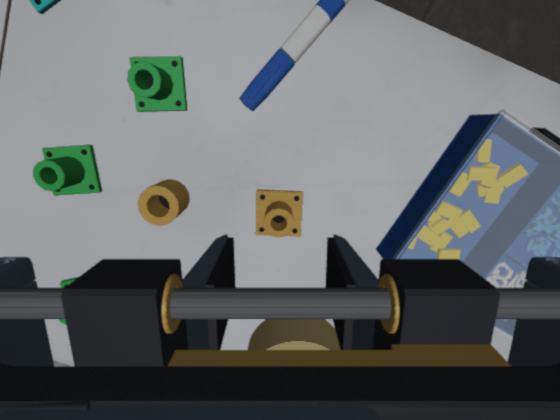

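The wrist view shows the brass bushing at (278,213), centred between the open fingers, with the sleeve clear to the left at (164,202). I'll descend so the tips end up about 14 mm above the bench, then grip.

```bash
python3 -m inch '[[-1,0,40,0,0,2.5],[-1,0,70,0,0,2.5],[-1,0,90,0,0,2.5],[-1,0,99.5,0,0,2.5],[-1,0,99.5,0,0,2.5],[-1,0,99.5,0,0,2.5]]' 115
python3 -m inch '[[0,0,0,0,0,0],[0,0,0,0,0,0],[0,0,0,0,0,0],[0,0,0,0,0,0],[0,0,0,0,0,0],[0,0,0,0,0,0]]' 255 30
```

```text
clock: 1.9
tool_pos: [0.4706, 0.3046, 0.032]
ee_rot: [3.142, 0.0, -2.813]
force: [1.3, 0.8, 0.3]
gripper_width: 0.0501
gripper_force: 0.0
clock: 2.4
tool_pos: [0.4712, 0.3041, 0.0321]
ee_rot: [3.141, 0.001, -2.814]
force: [-1.5, -0.6, 8.5]
gripper_width: 0.023
gripper_force: 30.0
```

```bash
python3 -m inch '[[0,0,-20,0,0,0],[0,0,-60,0,0,0],[0,0,-100,0,0,0],[0,0,-140,0,0,0],[0,0,-180,0,0,0],[0,0,-200,0,0,0],[0,0,-200,0,0,0],[0,0,-200,0,0,0]]'
cat >> h.py <<'E'
def track(o,yaw):
    T=np.eye(4);T[:3,:3]=R.from_euler('ZY',[yaw,12],degrees=True).as_matrix();T[:3,3]=o;return T
F=np.diag([-1.,1,-1])
def goal(Tt,p):  # tool pose with TCP at track point p (m), tool facing the floor
    G=np.eye(4);G[:3,:3]=Tt[:3,:3]@F;G[:3,3]=(Tt@[*p,1])[:3];return G
def delta(T,G):
    D=np.linalg.inv(T)@G; return (D[:3,3]*1000).round(1), np.degrees(R.from_matrix(D[:3,:3]).as_rotvec()).round(2)
E
python3 - <<'E'
from h import *
T=toolT(ctrl.observe()); print(delta(T,goal(track([.441,-.033,.105],5.1),[.042,0,.11])), ctrl.observe()['gripper_width'])
E
```

```text
clock: 3.07
tool_pos: [0.4711, 0.304, 0.2323]
ee_rot: [3.141, 0.002, -2.814]
force: [-0.2, 0.3, -2.7]
gripper_width: 0.0231
gripper_force: 30.0
(array([  74.9, -324.5,   28.2]), array([-1.4 , 12.06, 13.63])) 0.023106280765170642
```

```bash
python3 -m inch '[[75,-324.5,28,-1.4,12.06,13.63],[75,-324.5,28,-1.4,12.06,13.63],[75,-324.5,28,-1.4,12.06,13.63],[75,-324.5,28,-1.4,12.06,13.63],[75,-324.5,28,-1.4,12.06,13.63],[75,-324.5,28,-1.4,12.06,13.63],[75,-324.5,28,-1.4,12.06,13.63],[75,-324.5,28,-1.4,12.06,13.63],[75,-324.5,28,-1.4,12.06,13.63],[75,-324.5,28,-1.4,12.06,13.63],[75,-324.5,28,-1.4,12.06,13.63],[75,-324.5,28,-1.4,12.06,13.63]]'
python3 - <<'E'
from h import *
s=ctrl.observe();T=toolT(s);np.save('T2.npy',T);a=save('wrist','w2.png')
print(delta(T,goal(track([.441,-.033,.105],5.1),[.042,0,.11])))
E
```

```text
clock: 4.07
tool_pos: [0.5037, -0.0265, 0.2027]
ee_rot: [-3.141, -0.213, -3.052]
force: [0.1, 0.5, -2.0]
gripper_width: 0.0234
gripper_force: 30.0
(array([-0.6, -0.9, -1.4]), array([-0.02, -0.2 ,  0.04]))
```

View pics/w2.png

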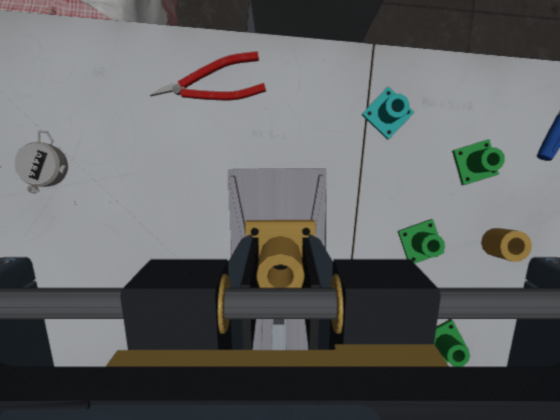

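The wrist view shows the gripped flange at (246..316, 222), square to the plate. The plate's upper edge runs from (228,170) to (327,169), and its side edges go down to about (231,248) and (327,245). I'll intersect these with the floor plane.

```bash
python3 - <<'E'
from h import *
a=cv2.imread('pics/w2.png');T=np.load('T2.npy');c=cam('wrist',T)
g=cv2.GaussianBlur(a,(3,3),0).astype(float).sum(2)
def floor(uv,Tt,h=0):
    o,d=ray(c,uv); n=Tt[:3,2]; P=o+d*((Tt[:3,3]+h*n-o)@n)/(d@n); return (np.linalg.inv(Tt)@[*P,1])[:3]*1000
Tt=track([.441,-.033,.105],5.1)
for v in range(176,216,8):
    r=np.abs(np.diff(g[v])); l=215+np.argmax(r[215:245])+.5; q=315+np.argmax(r[315:340])+.5
    A,B=floor((l,v),Tt),floor((q,v),Tt); print(v,l,q,A[:2].round(1),B[:2].round(1),'mid',((A+B)/2)[:2].round(1),'w',(B-A)[1].round(1))
for u in (245,265,290,310):
    r=np.abs(np.diff(g[:,u])); v=155+np.argmax(r[155:185])+.5; print('top',u,v,floor((u,v),Tt)[:2].round(1))
# flange rear edge, flange underside expected 32mm below TCP
r=np.abs(np.diff(g[:,270]));print('flange',210+np.argmax(r[210:235])+.5)
for v in(226,230,235):
    r=np.abs(np.diff(g[v])); l=238+np.argmax(r[238:252])+.5; q=308+np.argmax(r[308:325])+.5
    Ti=T.copy(); 
    for uv in((l,v),(q,v)):
        o,d=ray(c,uv); n=T[:3,2]; P=o+d*((T[:3,3]+.026*n-o)@n)/(d@n); print('fl',uv,((np.linalg.inv(T)@[*P,1])[:3]*1000).round(1))
E
```

```text
176 235.5 317.5 [  6.5 -33.7] [ 6.4 30.9] mid [ 6.4 -1.4] w 64.5
184 237.5 318.5 [ 12.8 -32.3] [12.7 31.9] mid [12.8 -0.2] w 64.2
192 238.5 317.5 [ 19.3 -31.7] [19.2 31.3] mid [19.2 -0.2] w 63.0
200 240.5 326.5 [ 25.8 -30.3] [25.7 38.7] mid [25.8  4.2] w 69.0
208 239.5 326.5 [ 32.4 -31.3] [32.3 38.9] mid [32.4  3.8] w 70.2
top 245 167.5 [ -0.2 -26. ]
top 265 167.5 [ -0.2 -10.4]
top 290 167.5 [-0.3  9.2]
top 310 167.5 [-0.3 24.8]
flange 219.5
fl (np.float64(243.5), 226) [ 18.9 -19.9  26. ]
fl (np.float64(323.5), 226) [18.9 25.  26. ]
fl (np.float64(250.5), 230) [ 16.5 -16.   26. ]
fl (np.float64(309.5), 230) [16.6 17.2 26. ]
fl (np.float64(244.5), 235) [ 13.6 -19.5  26. ]
fl (np.float64(323.5), 235) [13.6 25.2 26. ]
```

```bash
python3 -m inch '[[0,-1,20,0,0,0],[0,-1,50,0,0,0],[0,-1,68,0,0,0],[0,-1,72,0,0,0],[0,-1,72,0,0,0],[0,-1,72,0,0,0]]'
cat > st.py <<'E'
from h import *
s=ctrl.observe();T=toolT(s);Tt=track([.441,-.033,.105],5.1)
D=np.linalg.inv(goal(Tt,[0,0,0]))@T
p=(np.linalg.inv(Tt)@T)[:3,3]*1000
print('t',round(s['clock'],2),'track xyz',p.round(2),'rot',np.degrees(R.from_matrix(D[:3,:3]).as_rotvec()).round(2),'F track',(Tt[:3,:3].T@s['force']).round(1),'w',s['gripper_width'].round(4))
E
python3 st.py
```

```text
clock: 4.62
tool_pos: [0.4899, -0.0293, 0.1337]
ee_rot: [-3.141, -0.211, -3.052]
force: [-0.4, 0.0, -1.2]
gripper_width: 0.0232
gripper_force: 30.0Traceback (most recent call last):
  File "st.py", line 5, in <module>
    print('t',round(s['clock'],2),'track xyz',p.round(2),'rot',np.degrees(R.from_matrix(D[:3,:3]).as_rotvec()).round(2),'F track',(Tt[:3,:3].T@s['force']).round(1),'w',s['gripper_width'].round(4))
                                                                                                                                                                        ^^^^^^^^^^^^^^^^^^^^^^^^
AttributeError: 'float' object has no attribute 'round'
```

```bash
sed -i "s/s\['gripper_width'\].round(4)/round(float(s['gripper_width']),4)/" st.py; python3 st.py; python3 -m inch '[[0,0,1,0,0,0],[0,0,2,0,0,0],[0,0,3,0,0,0],[0,0,3,0,0,0]]'; python3 st.py
```

```text
t 4.62 track xyz [42.   -0.71 38.31] rot [ 0.07  0.07 -0.04] F track [-0.1  0.1 -1.2] w 0.0232
clock: 4.95
tool_pos: [0.4889, -0.0299, 0.1304]
ee_rot: [-3.141, -0.211, -3.053]
force: [-0.2, -0.1, -2.5]
gripper_width: 0.0233
gripper_force: 30.0
t 4.95 track xyz [41.67 -1.2  34.79] rot [0.06 0.07 0.01] F track [ 0.3 -0.1 -2.5] w 0.0233
```

```bash
python3 -m inch '[[0,0.5,1,0,0,0],[0,0.5,1.5,0,0,0],[0,0.5,1.5,0,0,0]]'|grep force; python3 st.py;  python3 -m inch '[[0,0,0.7,0,0,0],[0,0,0.7,0,0,0]]'|grep force; python3 st.py; python3 -m inch '[[0,0,0.7,0,0,0],[0,0,0.7,0,0,0]]'|grep force; python3 st.py
```

```text
force: [-0.1, -0.5, -1.3]
gripper_force: 30.0
t 5.2 track xyz [41.46 -0.64 32.93] rot [0.04 0.12 0.01] F track [ 0.1 -0.4 -1.3] w 0.0231
force: [0.5, 0.8, -1.9]
gripper_force: 30.0
t 5.37 track xyz [41.52 -0.69 32.21] rot [0.04 0.11 0.01] F track [ 0.9  0.7 -1.7] w 0.0233
force: [-0.9, 1.5, 8.7]
gripper_force: 30.0
t 5.53 track xyz [41.62 -0.68 32.13] rot [0.05 0.08 0.01] F track [-2.5  1.6  8.4] w 0.0232
```

Contact came at the expected height, so the part is seated on the plate. The tips would only just clear the upturned lip ends, so I'll release and regrip 4.5 mm higher.

```bash
python3 -m inch '[[0,0,-0.5,0,0,0],[0,0,-0.5,0,0,0],[0,0,-0.5,0,0,0],[0,0,-2,0,0,0],[0,0,-4.5,0,0,0],[0,0,-4.5,0,0,0],[0,0,-4.5,0,0,0]]' 160 
python3 st.py; python3 -m inch '[[0,0,0,0,0,0],[0,0,0,0,0,0],[0,0,0,0,0,0],[0,0,0,0,0,0]]' 255 30;python3 st.py
```

```text
clock: 6.12
tool_pos: [0.4891, -0.0294, 0.1318]
ee_rot: [-3.141, -0.211, -3.053]
force: [0.9, 0.5, 0.3]
gripper_width: 0.0339
gripper_force: 0.0
t 6.12 track xyz [41.65 -0.7  36.27] rot [0.05 0.09 0.01] F track [0.9 0.4 0.5] w 0.0339
clock: 6.45
tool_pos: [0.4889, -0.0294, 0.1316]
ee_rot: [-3.141, -0.211, -3.053]
force: [-0.3, -0.1, 0.3]
gripper_width: 0.023
gripper_force: 30.0
t 6.45 track xyz [41.5  -0.64 36.04] rot [0.04 0.12 0.01] F track [-0.4 -0.1  0.3] w 0.023
```

```bash
python3 -m inch '[[-4,0,-0.5,0,0,0],[-8,0,-0.5,0,0,0],[-12,0,-0.5,0,0,0],[-16,0,-0.5,0,0,0],[-16,0,-0.5,0,0,0]]' | grep force;python3 st.py
```

```text
force: [-0.2, -0.4, -1.6]
gripper_force: 30.0
t 6.87 track xyz [58.47 -0.69 36.45] rot [0.05 0.09 0.  ] F track [ 0.2 -0.4 -1.6] w 0.0232
```

```bash
python3 -m inch '[[-4,0,0,0,0,0],[-8,0,0,0,0,0],[-10,0,0,0,0,0],[-10,0,0,0,0,0]]' | grep force;python3 st.py; python3 -m inch '[[-3,0,0,0,0,0],[-6,0,0,0,0,0],[-6,0,0,0,0,0]]' | grep force;python3 st.py
```

```text
force: [-0.6, -0.4, -2.9]
gripper_force: 30.0
t 7.2 track xyz [68.02 -0.67 36.49] rot [0.05 0.1  0.  ] F track [-0.  -0.3 -3. ] w 0.0231
force: [1.1, -0.4, -1.5]
gripper_force: 30.0
t 7.45 track xyz [74.06 -0.7  36.53] rot [0.05 0.09 0.01] F track [ 1.3 -0.5 -1.3] w 0.0229
```

```bash
python3 -m inch '[[-4,0,0,0,0,0],[-8,0,0,0,0,0],[-12,0,0,0,0,0],[-15,0,0,0,0,0],[-15,0,0,0,0,0]]' | grep force;python3 st.py; python3 -m inch '[[-4,0,0,0,0,0],[-8,0,0,0,0,0],[-12,0,0,0,0,0],[-15,0,0,0,0,0],[-15,0,0,0,0,0]]' | grep force;python3 st.py
```

```text
force: [-0.6, 0.8, -2.4]
gripper_force: 30.0
t 7.87 track xyz [89.22 -0.67 36.42] rot [0.05 0.1  0.  ] F track [-0.   0.9 -2.5] w 0.0228
force: [0.4, 0.5, -1.8]
gripper_force: 30.0
t 8.28 track xyz [104.2   -0.69  36.41] rot [0.05 0.09 0.01] F track [ 0.8  0.5 -1.7] w 0.0232
```

```bash
python3 -m inch '[[-3,0,0,0,0,0],[-6,0,0,0,0,0],[-9,0,0,0,0,0],[-12,0,0,0,0,0],[-12,0,0,0,0,0]]' | grep force;python3 st.py; python3 -m inch '[[-2,0,0,0,0,0],[-4,0,0,0,0,0],[-6,0,0,0,0,0],[-8,0,0,0,0,0],[-10,0,0,0,0,0],[-12,0,0,0,0,0],[-14,0,0,0,0,0],[-14,0,0,0,0,0]]' | grep force;python3 st.py
```

```text
force: [0.6, 0.5, -0.8]
gripper_force: 30.0
t 8.7 track xyz [116.2   -0.7   36.46] rot [0.05 0.08 0.01] F track [ 0.8  0.5 -0.7] w 0.0231
force: [-0.5, -0.3, -0.9]
gripper_force: 30.0
t 9.37 track xyz [129.93  -0.69  36.37] rot [0.05 0.1  0.01] F track [-0.3 -0.2 -0.9] w 0.0231
```

```bash
python3 -m inch '[[-2,0,0,0,0,0],[-4,0,0,0,0,0],[-6,0,0,0,0,0],[-6,0,0,0,0,0]]' | grep ^force;python3 st.py; python3 -m inch '[[-1,0,0,0,0,0],[-2,0,0,0,0,0],[-2,0,0,0,0,0]]' | grep ^force;python3 st.py
```

```text
force: [-0.1, 0.9, -1.2]
t 9.7 track xyz [135.94  -0.67  36.38] rot [0.05 0.1  0.01] F track [ 0.2  0.9 -1.2] w 0.0231
force: [-0.2, -0.3, -1.5]
t 9.95 track xyz [137.67  -0.69  36.4 ] rot [0.05 0.11 0.01] F track [ 0.1 -0.3 -1.5] w 0.0231
```

```bash
python3 -m inch '[[-1,0,0,0,0,0],[-2,0,0,0,0,0],[-2,0,0,0,0,0]]' | grep ^force;python3 st.py; python3 -m inch '[[-1,0,0,0,0,0],[-2,0,0,0,0,0],[-2,0,0,0,0,0]]' | grep ^force;python3 st.py
```

```text
force: [-0.7, 0.7, -2.2]
t 10.2 track xyz [139.72  -0.69  36.41] rot [0.05 0.1  0.01] F track [-0.2  0.7 -2.3] w 0.0229
force: [0.9, 0.0, -1.1]
t 10.45 track xyz [141.71  -0.68  36.38] rot [0.05 0.1  0.01] F track [ 1.1 -0.  -0.9] w 0.023
```

```bash
python3 -m inch '[[-1,0,0,0,0,0],[-2,0,0,0,0,0],[-2,0,0,0,0,0]]' | grep ^force;python3 st.py
```

```text
force: [-0.3, -0.3, -1.1]
t 10.7 track xyz [143.71  -0.67  36.37] rot [0.05 0.11 0.01] F track [-0.1 -0.2 -1.2] w 0.0233
```

```bash
python3 -m inch '[[-1,0,0,0,0,0],[-2,0,0,0,0,0],[-3,0,0,0,0,0],[-3,0,0,0,0,0]]' | grep ^force;python3 st.py
```

```text
force: [-0.2, 0.4, -1.6]
t 11.03 track xyz [146.71  -0.69  36.34] rot [0.05 0.11 0.01] F track [ 0.2  0.4 -1.6] w 0.023
```

```bash
python3 -m inch '[[-1,0,0,0,0,0],[-2,0,0,0,0,0],[-3,0,0,0,0,0],[-3,0,0,0,0,0]]' | grep ^force;python3 st.py
```

```text
force: [1.2, 0.0, -1.8]
t 11.37 track xyz [149.73  -0.66  36.34] rot [0.05 0.11 0.01] F track [ 1.6 -0.1 -1.5] w 0.0229
```

```bash
python3 -m inch '[[-1,0,0,0,0,0],[-2,0,0,0,0,0],[-3,0,0,0,0,0],[-3,0,0,0,0,0]]' | grep ^force;python3 st.py
```

```text
force: [0.7, -0.2, -1.7]
t 11.7 track xyz [152.71  -0.68  36.34] rot [0.04 0.11 0.01] F track [ 1.  -0.3 -1.5] w 0.0229
```

```bash
python3 -m inch '[[-1,0,0,0,0,0],[-2,0,0,0,0,0],[-3,0,0,0,0,0],[-3,0,0,0,0,0]]' | grep ^force;python3 st.py
```

```text
force: [-1.8, -0.7, 0.1]
t 12.03 track xyz [155.36  -0.67  36.29] rot [0.04 0.15 0.01] F track [-1.9 -0.6 -0.3] w 0.0227
```

```bash
python3 -m inch '[[-0.5,0,0,0,0,0],[-1,0,0,0,0,0],[-1,0,0,0,0,0],[-1,0,0,0,0,0]]' | grep ^force;python3 st.py
```

```text
force: [-4.6, -1.3, 3.6]
t 12.37 track xyz [156.26  -0.66  36.36] rot [0.04 0.14 0.01] F track [-5.3 -0.8  2.5] w 0.0231
```

```bash
python3 -m inch '[[-0.5,0,0,0,0,0],[-1,0,0,0,0,0],[-1,0,0,0,0,0],[-1,0,0,0,0,0]]' | grep ^force;python3 st.py
```

```text
force: [-5.6, -2.1, 4.3]
t 12.7 track xyz [157.3   -0.65  36.37] rot [0.04 0.14 0.01] F track [-6.5 -1.6  3. ] w 0.023
```

```bash
python3 -m inch '[[-0.5,0,0,0,0,0],[-1,0,0,0,0,0],[-1,0,0,0,0,0],[-1,0,0,0,0,0]]' | grep ^force;python3 st.py
```

```text
force: [-6.9, -0.9, 4.4]
t 13.03 track xyz [158.1   -0.64  36.32] rot [0.04 0.16 0.01] F track [-7.7 -0.3  2.9] w 0.023
```

The force follows 4 N + 1.2 N/mm with contact at x≈155.3, so the stop is about 2.8 mm in. I'll push 1.5 mm more.

```bash
python3 -m inch '[[-0.5,0,0,0,0,0],[-1,0,0,0,0,0],[-1.5,0,0,0,0,0],[-1.6,0,0,0,0,0],[-1.6,0,0,0,0,0]]' | grep ^force;python3 st.py
```

```text
force: [-8.2, -0.7, 8.2]
t 13.45 track xyz [159.42  -0.67  36.35] rot [0.04 0.19 0.01] F track [-9.8  0.   6.3] w 0.0229
```

```bash
python3 -m inch '[[0.5,0,0,0,0,0],[1,0,0,0,0,0],[1.2,0,0,0,0,0],[1.2,0,0,0,0,0]]' | grep ^force;python3 st.py;  python3 -m inch '[[0,0,0,0,0,0],[0,0,0,0,0,0],[0,0,0,0,0,0],[0,0,-3,0,0,0],[0,0,-12,0,0,0],[0,0,-30,0,0,0],[0,0,-60,0,0,0],[0,0,-60,0,0,0],[0,0,-60,0,0,0],[0,0,-60,0,0,0]]' 160;python3 st.py
python3 - <<'E'
from h import *
T=toolT(ctrl.observe());np.save('T3.npy',T)
a=save('wrist','w3.png');b=save('top','t3.png')
cv2.imwrite('pics/m3.png',np.hstack([cv2.resize(a[200:380,190:370],(400,400)),cv2.resize(b[150:260,230:310],(400,550))[:400]])[:,:,::-1])
E
```

```text
force: [-5.6, -0.9, 3.7]
t 13.78 track xyz [158.57  -0.65  36.28] rot [0.04 0.15 0.01] F track [-6.3 -0.4  2.4] w 0.023
clock: 14.62
tool_pos: [0.616, -0.018, 0.1664]
ee_rot: [-3.141, -0.211, -3.053]
force: [-0.6, -0.2, -0.8]
gripper_width: 0.0342
gripper_force: 0.0
t 14.62 track xyz [159.03  -0.61  96.58] rot [0.05 0.09 0.  ] F track [-0.4 -0.1 -0.9] w 0.0342
```

View pics/m3.png

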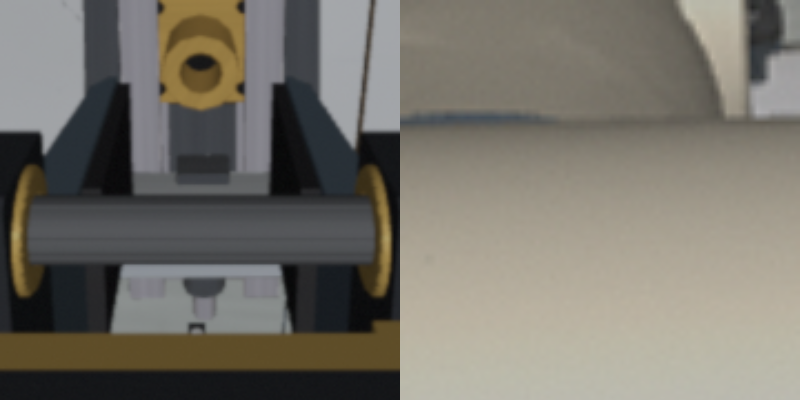

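View pics/w3.png

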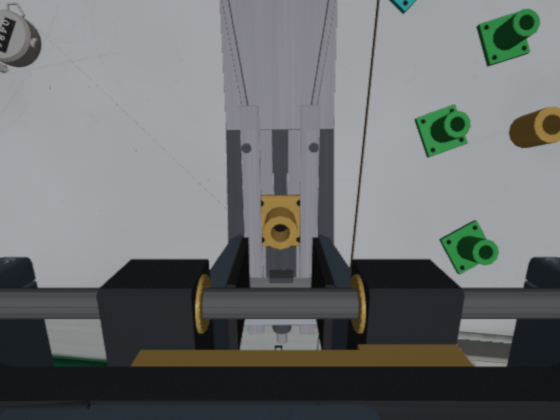

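The bushing is in the channel with its bore at (280,231) and its flange rear edge at row 196. I'll compute its track x to see whether it sprang back beyond the pawl.

```bash
python3 - <<'E'
from h import *
c=cam('wrist',np.load('T3.npy'));Tt=track([.441,-.033,.105],5.1)
a=cv2.imread('pics/w3.png')
def fl(uv,h):
    o,d=ray(c,uv); n=Tt[:3,2]; P=o+d*((Tt[:3,3]+h*n-o)@n)/(d@n); return ((np.linalg.inv(Tt)@[*P,1])[:3]*1000).round(1)
print('rear edge',fl((281,195.5),.006),'bore',fl((280.5,231),.034), 'flange sides',fl((261.5,200),.006),fl((301,200),.006))
cv2.imwrite('pics/w3c.png',cv2.resize(a[110:250,220:340],(600,700)[:2] if 0 else (514,600),interpolation=cv2.INTER_CUBIC))
E
```

```text
rear edge [136.1   0.6   6. ] bore [154.8   0.2  34. ] flange sides [139.6 -14.    6. ] [139.6  15.5   6. ]
```

View pics/w3c.png

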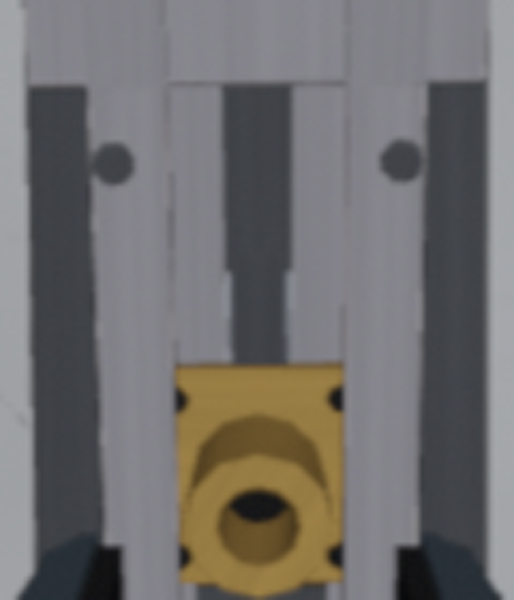

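The picture can't tell me whether the pawl is up, so I'll test by feel. I'll regrip and pull back gently: a latched part resists, an unlatched one slides.

```bash
python3 -m inch '[[0.8,0,30,0,0,0],[0.8,0,50,0,0,0],[0.8,0,58,0,0,0],[0.8,0,60,0,0,0],[0.8,0,60,0,0,0],[0.8,0,60,0,0,0]]' | grep ^force;python3 st.py;  python3 -m inch '[[0,0,0,0,0,0],[0,0,0,0,0,0],[0,0,0,0,0,0],[0,0,0,0,0,0]]' 255 20|grep ^force;python3 st.py
python3 -m inch '[[0.5,0,0,0,0,0],[0.8,0,0,0,0,0],[0.8,0,0,0,0,0]]' |grep ^force;python3 st.py
```

```text
force: [0.5, 0.9, 1.1]
t 15.22 track xyz [158.65  -0.8   37.28] rot [0.06 0.05 0.01] F track [0.3 0.9 1.2] w 0.0337
force: [1.2, 0.9, 7.2]
t 15.55 track xyz [158.61  -0.77  37.32] rot [0.07 0.02 0.01] F track [-0.3  0.8  7.3] w 0.023
force: [5.1, 1.6, 4.4]
t 15.8 track xyz [158.44  -0.77  37.33] rot [ 0.06 -0.06  0.01] F track [4.2 1.2 5.4] w 0.0232
```

```bash
python3 -m inch '[[0.5,0,0,0,0,0],[0.8,0,0,0,0,0],[0.8,0,0,0,0,0],[0.8,0,0,0,0,0]]' |grep ^force;python3 st.py
```

```text
force: [7.8, 1.3, 3.0]
t 16.13 track xyz [158.13  -0.77  37.47] rot [ 0.07 -0.12  0.01] F track [7.1 0.6 4.6] w 0.0233
```

It holds at 7 N, so it is latched. I'll push it forward once more within the 3.5–5 mm range so the pawl can't be caught half up, then release.

```bash
python3 -m inch '[[-0.8,0,0.5,0,0,0],[-1.6,0,0.5,0,0,0],[-2.2,0,0.5,0,0,0],[-2.6,0,0.5,0,0,0],[-2.6,0,0.5,0,0,0]]' |grep ^force;python3 st.py
```

```text
force: [-3.8, 0.5, 19.6]
t 16.55 track xyz [158.85  -0.82  37.22] rot [0.07 0.09 0.02] F track [-7.8  0.9 18.4] w 0.0234
```

```bash
python3 -m inch '[[0,0,-0.8,0,0,0],[0,0,-0.8,0,0,0],[-0.5,0,-0.8,0,0,0],[-1,0,-0.8,0,0,0],[-1,0,-0.8,0,0,0]]' |grep ^force;python3 st.py
```

```text
force: [-6.3, -0.9, 15.5]
t 16.97 track xyz [159.13  -0.75  37.27] rot [0.06 0.2  0.01] F track [-9.5 -0.3 13.8] w 0.0238
```

```bash
python3 -m inch '[[0,0,-0.5,0,0,0],[0,0,-1,0,0,0],[0,0,-1,0,0,0],[0,0,-1,0,0,0]]' |grep ^force;python3 st.py
```

```text
force: [-5.9, -2.3, 6.0]
t 17.3 track xyz [159.33  -0.71  37.61] rot [0.05 0.2  0.01] F track [-7.2 -1.7  4.6] w 0.0234
```

```bash
python3 -m inch '[[-0.5,0,-0.2,0,0,0],[-1,0,-0.2,0,0,0],[-1.3,0,-0.2,0,0,0],[-1.3,0,-0.2,0,0,0]]' |grep ^force;python3 st.py
```

```text
force: [-7.1, -1.8, 7.8]
t 17.63 track xyz [160.36  -0.7   37.76] rot [0.04 0.24 0.01] F track [-8.7 -1.2  6.1] w 0.0231
```

```bash
python3 -m inch '[[0.5,0,0,0,0,0],[1,0,0,0,0,0],[1.3,0,0,0,0,0],[1.3,0,0,0,0,0]]' |grep ^force;python3 st.py; python3 -m inch '[[0,0,0,0,0,0],[0,0,0,0,0,0],[0,0,0,0,0,0],[0,0,-3,0,0,0],[0,0,-12,0,0,0],[0,0,-30,0,0,0],[0,0,-60,0,0,0],[0,0,-60,0,0,0],[0,0,-60,0,0,0],[0,0,-60,0,0,0]]' 160|grep ^force;python3 st.py
python3 - <<'E'
from h import *
T=toolT(ctrl.observe());np.save('T4.npy',T)
a=save('wrist','w4.png')
cv2.imwrite('pics/w4c.png',cv2.resize(a[110:250,220:340],(514,600),interpolation=cv2.INTER_CUBIC)[:,:,::-1])
E
```

```text
force: [-5.7, -1.2, 4.9]
t 17.97 track xyz [159.4   -0.71  37.64] rot [0.05 0.2  0.01] F track [-6.7 -0.7  3.6] w 0.0231
force: [0.5, 0.1, -1.1]
t 18.8 track xyz [160.24  -0.59  98.12] rot [0.05 0.08 0.01] F track [ 0.7  0.  -1. ] w 0.0339
```

View pics/w4c.png

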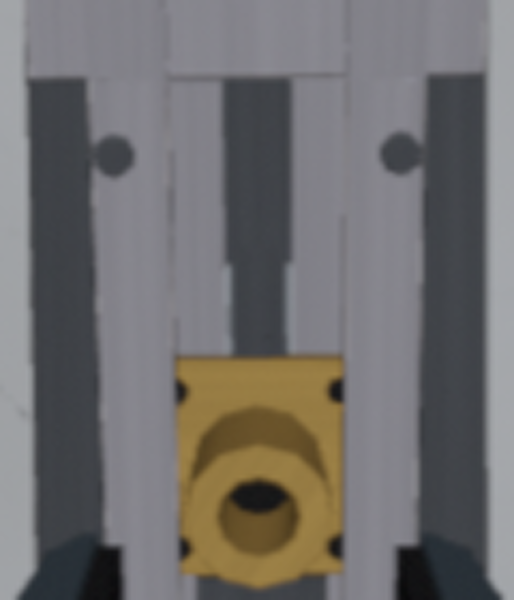

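The view is the same as before relative to the track (flange rear edge and screws both moved 8 px with the camera). The part returned to the same latched seat, it held at 7 N on the pull test, and the fingers are clear.

```bash
python3 -c "
from plant import ctrl
print(ctrl.job_done())"
```

```text
the job is handed in; nothing more can be done
None
```

I handed the job in at about 19 s: the bushing is down the track against the spring stop, the pawl held it against a 7 N pull back, and the gripper is clear; I couldn't see the pawl itself, and no verdict came back.

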